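Make up a self-watering seed pot on the potting bench

ROBOT

A 7-joint arm with a two-finger parallel gripper is mounted at the origin on the work surface. World frame = base frame: x ahead of the robot, y to its left, z up, the work surface at z = 0. Lengths are in m, angles in rad, forces in N, time in s.
With the tool pointing down it reaches from about 0.4 to 0.85 m from the base axis. Payload 10.4 kg.
Tool frame: the origin (TCP) lies between the finger pads; the fingertips stand 11 mm ahead of it and the grasp point (between the pads) lies 8 mm behind it (r.tcp_to_tips is the distance from the TCP to the fingertips, in m); z points along the fingers, y is the line along which they close (so a half turn about z gives the same grasp; the last joint's range is limited). The gripper opens to 87 mm and grips with 3 to 60 N. Pads are 19 mm wide; open, the fingers measure 117 mm over their backs; the gripper's body (75 mm by 190 mm) begins 51 mm behind the grasp point.
Start: joints at [1.129, 0.332, -0.065, 1.46, 0.022, 1.35, -0.088], TCP at [0.254, -0.571, 0.234] pointing down, gripper open.
Joint ranges: [-2.6, 2.6], [-0.5, 2.12], [-1.47, 1.34], [0.16, 2.42], [-1.27, 4.41], [0.06, 2.06], [-2.6, 2.6]. Speed limits (rad/s): [2.22, 2.22, 2.79, 2.79, 3.14, 3.14, 3.14].

INTERFACE

Orientations are given as a unit quaternion [x, y, z, w].
In Python, from bench import r gives the robot as it stands. The module is installed in compiled form; this text tells all that it offers.
- The arm moves only by the shell command python3 -m crank 'ROWS' [FORCE]. ROWS is JSON, a list of rows, each an object of numbers: "claw": the closure, from -1 (fully open) to 1 (shut); "dx", "dy", "dz": the shift along the tool's x, y, z each as a share of 3 cm, from -1 to 1; "ax", "ay", "az": the turn, a rotation vector about the tool's x, y, z each as a share of 6 degrees, from -1 to 1. A call has 1 to 8 rows; each row shifts and turns the commanded pose from where the row before left it, along the tool's axes as they then stand; what a row does not reach is not made up. A row lasts 1/12 s, in which the tool goes at most 41.7 mm and 7.16 degrees, less where a joint would pass 70% of its speed; a pose out of reach is approached as far as the arm can. A call with a number of a shift or a turn outside -1 to 1 is refused whole. A call with a gripper value outside its range is refused whole. The fingers move at their own pace and stop on an object; FORCE is the grip in N (left out, the last holds). Time passes only in rows, so rows that do not move let the fingers close. It gives the time, the measured TCP pose, the force, the opening and the grip force at its end, in the units of the state.
- r.read_state(): the state, without advancing time (a new reading comes with each control period).
- r.camera(name): name is "scene" or "top"; returns a dict with "color" (384x512x3 uint8, red, green, blue), "mtx" (3x3 intrinsics, pixels), "R" (3x3) and "t" (3): a world point X has camera coordinates R X + t. Camera axes: x right, y down, z forward; pixel columns grow to the right and rows downward; lengths in m; the calibration is good to about 2 mm. A picture is of the moment at which its call begins. There is no depth.
- r.close_job(): hands the job in; it is judged then, once.
The state is a dict: "time": time; "joint_positions": joint angles; "joint_vel": joint speeds; "joint_torque": joint torques, N m; "ee_pos": TCP position; "eef_rot": TCP orientation; "ft_force": force on the tool from outside, world axes, zero at the start; "torque": the same for the moment, N m; "width": finger opening in m; "grip_force": force on a finger pad.
Only numpy, scipy, OpenCV 4.12 (cv2) and the standard library are available. Lean on these libraries where they do the work, as an engineer would, in place of code of your own. Each camera call takes 0.05 s, during which the arm holds its last target. There are 200 camera calls.

TASK

Clear the cork mat by standing the wooden tamper upright in the middle of the slate tile, then make up a self-watering pot in the middle of the mat, from the bottom up: the black saucer, the orange pot flat inside the saucer, the white insert hanging fully home in the pot's mouth, and last the green cap seated in the insert. Take one piece at a time in that order, leave the finished stack upright and let go of everything, and do not disturb the blue tin and the little succulent.

Things in the scene. Friction and masses are not known exactly. Their poses are not given: they have to be found in the camera images.
- mat: Square cork mat, 120 x 120 mm, 4 mm thick, fixed flat to the bench, turned a little. Origin: centre of its underside; z up. Its place and the slate's are swapped at random. The seed pot is built here; the tamper stands on it at the start.
- slate: Square dark slate-grey tile, 110 x 110 mm, 6 mm thick, fixed flat to the bench. Origin: centre of its underside; z up. The tamper goes here.
- tamper: Loose wooden tamper for firming compost, about 0.09 kg: a round foot 48 mm across and 14 mm high, with an upright round handle 22 mm across on its axis from 14 to 60 mm up. Stands upright near the middle of the cork mat at the start. Origin: centre of its underside; z up along the handle.
- saucer: Loose black square saucer, open on top, about 0.05 kg: 64 x 64 mm outside, 14 mm high, walls 3 mm (58 x 58 mm inside), floor 3 mm thick. x and y axes lie square to its sides. Lies right way up on the bench. Origin: centre of its underside; z up.
- pot: Loose empty square orange pot, about 0.06 kg, 58 mm high: foot 42 x 42 mm, 3 mm walls sloping out to an upright rim band 60 x 60 mm outside, 54 inside, over the top 12 mm. x, y square to its sides. Goes in the saucer with sides within about 0.3 rad of square to the saucer's, its foot on the saucer's floor. (The full pots at the far edge are not meant.) Origin: centre of underside; z up.
- insert: Loose round white cup, about 0.06 kg, open on top, 60 mm high, upright: cup 36 mm across at the foot, 44 at 36 mm up; flat flange 66 across, 36 to 40 mm up; upright collar 52 across outside, 45 inside, 40 to 60 mm up. Fully home the cup hangs in the pot, flange on the pot's rim, origin 22 mm above the pot's; hold it by the collar. Origin: centre of underside; z up.
- cap: Loose round green cap, about 0.05 kg, 40 mm high, standing on its plug: plug 37 mm across, 0 to 10 mm; disc 60 across, 10 to 15 mm; round knob 22 across, 15 to 40 mm up. Seated, the plug is inside the insert's collar and the disc rests on the collar's top, origin 50 mm above the insert's. Origin: centre of underside; z up.
- tin: Bystander, to be left alone: round blue tin with a bright steel lid, 60 mm across, 45 mm high, loose on the bench. Origin: centre of its underside; z up.
- succulent: Bystander, to be left alone: a small green succulent in a round terracotta pot, 60 mm across, about 62 mm high over all, loose on the bench. Origin: centre of its underside; z up.

How it is judged:
By the outcome, as a careful person would: the job done as asked, in the order asked, and still so for the second after the job is handed in, with the robot touching nothing.
It also fails if it takes over 128 s, if anything falls off the work surface, if the arm or the gripper's body presses on something with over 40 N, if the wrist force passes 120 N, or if a joint passes its speed limit or range.

## Working session

There is one attempt and no reset: what is moved stays moved. The work goes in short steps, Python scripts to look and compute and a shell command to move; the robot and the scene stay as the last step left them, time stands still between calls to the robot, and variables do not carry over. Pictures are saved under pics/ and viewed, at most 14 in all, crops included, and the job is handed in when it is done.

```bash
mkdir -p pics; python3 - <<'E'
from bench import r
import cv2,numpy as np
s=r.read_state();print({k:np.round(v,3) for k,v in s.items()})
for n in("top","scene"):
    c=r.camera(n);cv2.imwrite(f"pics/{n}0.png",c["color"][:,:,::-1]);print(n,c["mtx"],c["R"].round(3),c["t"])
E
```

```text
{'time': np.float64(0.0), 'joint_positions': array([ 1.129,  0.333, -0.065,  1.461,  0.022,  1.35 , -0.088]), 'joint_vel': array([-0.   , -0.   , -0.001,  0.001, -0.001, -0.   ,  0.001]), 'joint_torque': array([-1.0000e-03, -6.2325e+01,  2.4000e-02, -3.8991e+01, -6.1000e-02,
        3.9000e-02,  0.0000e+00]), 'ee_pos': array([ 0.254, -0.571,  0.233]), 'eef_rot': array([ 0.978,  0.208, -0.   , -0.001]), 'ft_force': array([ 0.085,  0.022, -0.335]), 'torque': array([-0.002, -0.058, -0.001]), 'grip_force': np.float64(0.0), 'width': np.float64(0.087)}
top [[367.13918911   0.         253.86592039]
 [  0.         367.13918911 186.46479395]
 [  0.           0.           1.        ]] [[-0.006 -1.    -0.004]
 [-0.983  0.007 -0.186]
 [ 0.186  0.003 -0.983]] [0.01729848 0.52973964 0.85538954]
scene [[378.8324494    0.         251.23302645]
 [  0.         378.8324494  190.07048308]
 [  0.           0.           1.        ]] [[ 0.369  0.93  -0.012]
 [ 0.571 -0.236 -0.786]
 [-0.734  0.283 -0.618]] [-0.20723812 -0.26811189  1.2824649 ]
```

View pics/top0.png

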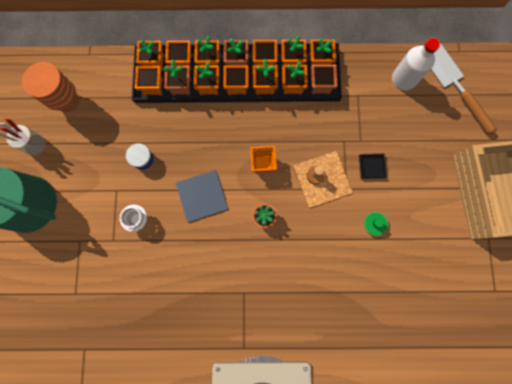

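View pics/scene0.png

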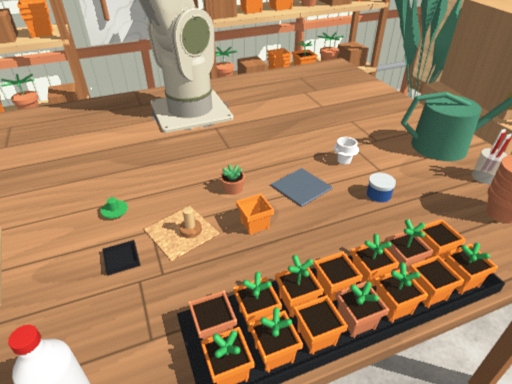

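```bash
cat > h.py <<'E'
from bench import r
import cv2,numpy as np
from scipy.spatial.transform import Rotation as Ro
def ray(c,uv,z):
    d=c["R"].T@np.linalg.solve(c["mtx"],[uv[0],uv[1],1.]); C=-c["R"].T@c["t"]
    return (C+d*(z-C[2])/d[2])
def blobs(c,lo,hi,roi,amin=30):
    hsv=cv2.cvtColor(c["color"],cv2.COLOR_RGB2HSV); m=cv2.inRange(hsv,np.array(lo),np.array(hi))
    x0,y0,x1,y1=roi; k=np.zeros_like(m); k[y0:y1,x0:x1]=m[y0:y1,x0:x1]
    cs=[q for q in cv2.findContours(k,cv2.RETR_EXTERNAL,cv2.CHAIN_APPROX_NONE)[0] if cv2.contourArea(q)>amin]
    return sorted(cs,key=cv2.contourArea,reverse=True)
def rect(c,q,z):
    "contour cast on plane z -> centre, size, yaw in world (mm, deg)"
    P=np.array([ray(c,p[0],z)[:2] for p in q],np.float32)*1000
    return cv2.minAreaRect(cv2.convexHull(P))
def go(x,y,z,yaw=None):
    "print how far the TCP has to go, in row units; yaw = closing-line direction, deg"
    s=r.read_state(); R=Ro.from_quat(s["eef_rot"]); d=R.inv().apply(np.array([x,y,z])-s["ee_pos"])/.03
    cy=np.degrees(np.arctan2(*R.apply([0,1,0])[[1,0]]))
    print("t %.1f pos"%s["time"],np.round(s["ee_pos"],4),"close dir %.1f"%cy,"w %.4f"%s["width"],"z-axis",R.apply([0,0,1]).round(3),
     "\n units dx dy dz",d.round(2),"" if yaw is None else "az %.2f"%(-((yaw-cy+90)%180-90)/6))
E
python3 - <<'E'
from h import *
c=r.camera("top")
hsv=cv2.cvtColor(c["color"],cv2.COLOR_RGB2HSV)
for n,p in dict(mat=(302,188),mat2=(335,165),slate=(202,196),saucer=(373,166),wood=(340,220),pot=(252,158),insert=(126,216),capdisc=(369,222),knob=(378,224),tampfoot=(315,182),tamptop=(319,171),shadow=(330,185)).items(): print(n,hsv[p[1],p[0]])
big=cv2.resize(c["color"][120:250,110:400,::-1],None,fx=2.75,fy=2.75,interpolation=cv2.INTER_CUBIC);cv2.imwrite("pics/crop1.png",big)
E
```

```text
mat [ 14 152 206]
mat2 [ 14 154 219]
slate [110  40 115]
saucer [120  15  34]
wood [ 14 156 168]
pot [ 14 255 220]
insert [  8  22 127]
capdisc [ 70 219 157]
knob [ 70 215 161]
tampfoot [ 13 178 153]
tamptop [ 16 136 221]
shadow [ 14 147 123]
```

View pics/crop1.png

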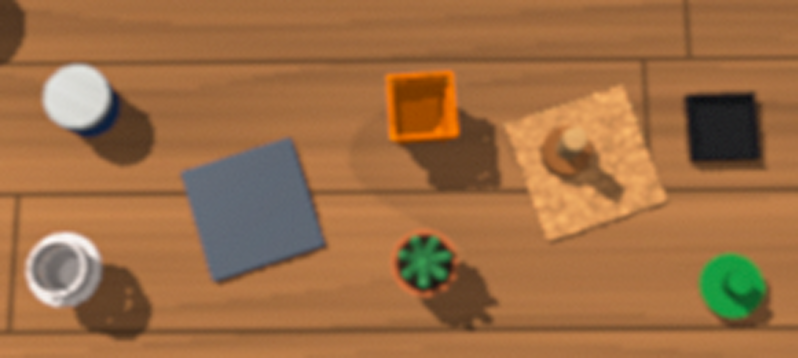

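```bash
python3 - <<'E'
from h import *
c=r.camera("top"); print("cam",(-c["R"].T@c["t"]).round(3))
def sh(n,q,z):
    (x,y),(w,h),a=rect(c,q,z); print(n,"c %.1f %.1f size %.1f %.1f ang %.1f"%(x,y,w,h,a))
q=blobs(c,(10,100,195),(20,175,255),(285,145,360,215)); sh("mat",np.vstack(q),.004)
cor=[(505,125),(625,87),(667,200),(548,242)]
print("mat by corners",np.mean([ray(c,(u/2.75+110,v/2.75+120),.004) for u,v in cor],0).round(4))
sh("slate",blobs(c,(100,25,70),(125,90,170),(165,160,240,230))[0],.006)
q=blobs(c,(0,0,0),(180,255,60),(350,145,395,190))[0]; sh("saucer",q,.014)
q=blobs(c,(8,200,120),(20,255,255),(240,140,285,180))[0]; sh("pot",q,.058)
q=blobs(c,(0,0,95),(180,70,255),(110,195,155,240))[0]; sh("insert@flange",q,.04)
q=blobs(c,(60,120,50),(85,255,255),(355,205,400,245))[0]; sh("cap@disc",q,.015)
q=blobs(c,(14,0,205),(22,150,255),(312,162,328,178),5)
print("tamper top crop(572,138)",ray(c,(572/2.75+110,138/2.75+120),.06).round(4))
E
```

```text
cam [0.362 0.011 0.939]
mat c 559.2 -163.5 size 120.0 122.8 ang 18.6
mat by corners [ 0.5564 -0.1663  0.004 ]
slate c 515.3 148.5 size 105.0 104.7 ang 17.7
saucer c 588.0 -293.4 size 63.7 64.5 ang 2.8
pot c 599.1 -9.7 size 64.1 62.9 ang 2.5
insert@flange c 455.5 311.2 size 64.3 64.0 ang 2.8
cap@disc c 439.6 -291.5 size 54.9 52.8 ang 23.6
tamper top crop(572,138) [ 0.5675 -0.1439  0.06  ]
```

```bash
python3 -m crank '[{"claw":-1,"az":-1},{"claw":-1,"az":-1},{"claw":-1,"az":-1},{"claw":-1,"az":-1},{"claw":-1,"az":-1},{"claw":-1,"az":-1},{"claw":-1,"az":-1},{"claw":-1,"az":-1}]' 20
python3 -m crank '[{"claw":-1,"az":-1},{"claw":-1,"az":-1},{"claw":-1,"az":-1},{"claw":-1,"az":-0.45},{"claw":-1}]'
python3 -c "
from h import *
go(.5675,-.144,.15,2.7)"
```

```text
t 0.2 pos [ 0.2541 -0.5708  0.2331] close dir -66.0 w 0.0868 z-axis [-0.     0.001 -1.   ] 
 units dx dy dz [15.33 -8.75  2.78] az -11.45invalid input at $[0]: expected keys claw, dx, dy, dz, ax, ay, az
invalid input at $[0]: expected keys claw, dx, dy, dz, ax, ay, az
```

```bash
python3 -m crank '[{"claw":-1,"dx":0,"dy":0,"dz":0,"ax":0,"ay":0,"az":-1},{"claw":-1,"dx":0,"dy":0,"dz":0,"ax":0,"ay":0,"az":-1},{"claw":-1,"dx":0,"dy":0,"dz":0,"ax":0,"ay":0,"az":-1},{"claw":-1,"dx":0,"dy":0,"dz":0,"ax":0,"ay":0,"az":-1},{"claw":-1,"dx":0,"dy":0,"dz":0,"ax":0,"ay":0,"az":-1},{"claw":-1,"dx":0,"dy":0,"dz":0,"ax":0,"ay":0,"az":-1}]' 20
python3 -m crank '[{"claw":-1,"dx":0,"dy":0,"dz":0,"ax":0,"ay":0,"az":-1},{"claw":-1,"dx":0,"dy":0,"dz":0,"ax":0,"ay":0,"az":-1},{"claw":-1,"dx":0,"dy":0,"dz":0,"ax":0,"ay":0,"az":-1},{"claw":-1,"dx":0,"dy":0,"dz":0,"ax":0,"ay":0,"az":-1},{"claw":-1,"dx":0,"dy":0,"dz":0,"ax":0,"ay":0,"az":-1},{"claw":-1,"dx":0,"dy":0,"dz":0,"ax":0,"ay":0,"az":-0.45},{"claw":-1,"dx":0,"dy":0,"dz":0,"ax":0,"ay":0,"az":0}]'
python3 -c "
from h import *
go(.5675,-.144,.15,2.7)"
```

```text
time: 0.7
ee_pos: [0.2541, -0.5709, 0.2333]
eef_rot: [0.865, 0.502, 0.0, -0.0]
ft_force: [-0.3, -0.5, -0.2]
width: 0.0871
grip_force: 0.0
time: 1.28
ee_pos: [0.2541, -0.5709, 0.2333]
eef_rot: [0.69, 0.724, 0.0, -0.0]
ft_force: [-0.5, -0.5, 0.1]
width: 0.0872
grip_force: 0.0
t 1.3 pos [ 0.2541 -0.5709  0.2333] close dir 2.8 w 0.0872 z-axis [-0.  0. -1.] 
 units dx dy dz [13.7  11.14  2.78] az 0.02
```

```bash
python3 -m crank '[{"claw":-1,"dx":0.98,"dy":0.8,"dz":0,"ax":0,"ay":0,"az":0},{"claw":-1,"dx":0.98,"dy":0.8,"dz":0,"ax":0,"ay":0,"az":0},{"claw":-1,"dx":0.98,"dy":0.8,"dz":0,"ax":0,"ay":0,"az":0},{"claw":-1,"dx":0.98,"dy":0.8,"dz":0,"ax":0,"ay":0,"az":0},{"claw":-1,"dx":0.98,"dy":0.8,"dz":0,"ax":0,"ay":0,"az":0},{"claw":-1,"dx":0.98,"dy":0.8,"dz":0,"ax":0,"ay":0,"az":0},{"claw":-1,"dx":0.98,"dy":0.8,"dz":0,"ax":0,"ay":0,"az":0}]' >/dev/null
python3 -m crank '[{"claw":-1,"dx":0.98,"dy":0.8,"dz":0,"ax":0,"ay":0,"az":0},{"claw":-1,"dx":0.98,"dy":0.8,"dz":0.5,"ax":0,"ay":0,"az":0},{"claw":-1,"dx":0.98,"dy":0.8,"dz":0.5,"ax":0,"ay":0,"az":0},{"claw":-1,"dx":0.98,"dy":0.8,"dz":0.5,"ax":0,"ay":0,"az":0},{"claw":-1,"dx":0.98,"dy":0.8,"dz":0.5,"ax":0,"ay":0,"az":0},{"claw":-1,"dx":0.98,"dy":0.8,"dz":0.5,"ax":0,"ay":0,"az":0},{"claw":-1,"dx":0.98,"dy":0.8,"dz":0.3,"ax":0,"ay":0,"az":0},{"claw":-1,"dx":0,"dy":0,"dz":0,"ax":0,"ay":0,"az":0}]'
python3 - <<'E'
from h import *
go(.5675,-.144,.037,2.7)
for n in("top","scene"):
    c=r.camera(n);cv2.imwrite(f"pics/{n}1.png",cv2.resize(c["color"][110:260,110:400,::-1] if n=="top" else c["color"][130:300,80:330,::-1],None,fx=2.5,fy=2.5))
E
```

```text
time: 2.53
ee_pos: [0.5728, -0.1351, 0.1475]
eef_rot: [0.688, 0.726, 0.002, -0.002]
ft_force: [-0.4, 2.0, 0.7]
width: 0.0869
grip_force: 0.0
t 2.5 pos [ 0.5728 -0.1351  0.1475] close dir 3.1 w 0.0869 z-axis [-0.001  0.005 -1.   ] 
 units dx dy dz [-0.31 -0.19  3.68] az 0.07
```

View pics/scene1.png

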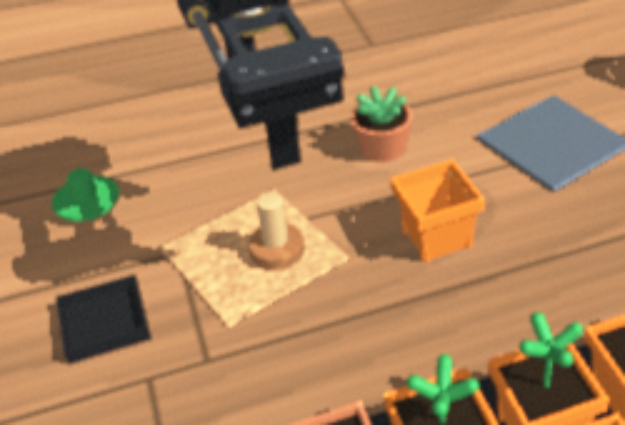

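```bash
python3 - <<'E'
from h import *
c=r.camera("scene")
print(ray(c,(80+271/2.5,130+197/2.5),.064).round(4),ray(c,(80+276/2.5,130+245/2.5),.018).round(4))
c={**c,"color":c["color"]}
go(.5675,-.144,.037,2.7)
E
```

```text
[ 0.5674 -0.1416  0.064 ] [ 0.5763 -0.1449  0.018 ]
t 2.7 pos [ 0.5704 -0.144   0.1493] close dir 2.6 w 0.0872 z-axis [-0.001 -0.    -1.   ] 
 units dx dy dz [ 0.01 -0.09  3.74] az -0.01
```

```bash
python3 -m crank '[{"claw":-1,"dx":0,"dy":-0.09,"dz":0.9,"ax":0,"ay":0,"az":0},{"claw":-1,"dx":0,"dy":0,"dz":0.9,"ax":0,"ay":0,"az":0},{"claw":-1,"dx":0,"dy":0,"dz":0.9,"ax":0,"ay":0,"az":0},{"claw":-1,"dx":0,"dy":0,"dz":0.7,"ax":0,"ay":0,"az":0},{"claw":-1,"dx":0,"dy":0,"dz":0.34,"ax":0,"ay":0,"az":0},{"claw":-1,"dx":0,"dy":0,"dz":0,"ax":0,"ay":0,"az":0},{"claw":1,"dx":0,"dy":0,"dz":0,"ax":0,"ay":0,"az":0},{"claw":1,"dx":0,"dy":0,"dz":0,"ax":0,"ay":0,"az":0}]' 20 
python3 -m crank '[{"claw":1,"dx":0,"dy":0,"dz":0,"ax":0,"ay":0,"az":0},{"claw":1,"dx":0,"dy":0,"dz":0,"ax":0,"ay":0,"az":0},{"claw":1,"dx":0,"dy":0,"dz":0,"ax":0,"ay":0,"az":0},{"claw":1,"dx":0,"dy":0,"dz":0,"ax":0,"ay":0,"az":0},{"claw":1,"dx":0,"dy":0,"dz":0,"ax":0,"ay":0,"az":0},{"claw":1,"dx":0,"dy":0,"dz":0,"ax":0,"ay":0,"az":0}]'
```

```text
time: 3.35
ee_pos: [0.5687, -0.1449, 0.0391]
eef_rot: [0.691, 0.723, 0.0, 0.001]
ft_force: [0.6, 0.8, 0.5]
width: 0.0802
grip_force: 0.0
time: 3.85
ee_pos: [0.5678, -0.1442, 0.0375]
eef_rot: [0.69, 0.724, 0.0, 0.0]
ft_force: [-0.4, -0.0, 0.5]
width: 0.0418
grip_force: 0.0
```

```bash
python3 -m crank '[{"claw":1,"dx":0,"dy":0,"dz":0,"ax":0,"ay":0,"az":0},{"claw":1,"dx":0,"dy":0,"dz":0,"ax":0,"ay":0,"az":0},{"claw":1,"dx":0,"dy":0,"dz":0,"ax":0,"ay":0,"az":0},{"claw":1,"dx":0,"dy":0,"dz":0,"ax":0,"ay":0,"az":0},{"claw":1,"dx":0,"dy":0,"dz":0,"ax":0,"ay":0,"az":0}]'
python3 -m crank '[{"claw":1,"dx":0,"dy":0,"dz":-0.4,"ax":0,"ay":0,"az":0},{"claw":1,"dx":0,"dy":0,"dz":-0.8,"ax":0,"ay":0,"az":0},{"claw":1,"dx":0,"dy":0,"dz":-0.9,"ax":0,"ay":0,"az":0},{"claw":1,"dx":0,"dy":0,"dz":-0.9,"ax":0,"ay":0,"az":0},{"claw":1,"dx":0,"dy":0,"dz":-0.5,"ax":0,"ay":0,"az":0},{"claw":1,"dx":0,"dy":0,"dz":0,"ax":0,"ay":0,"az":0}]'
python3 -c "
from h import *
go(.5153,.1485,.07,2.7)"
```

```text
time: 4.27
ee_pos: [0.5678, -0.1442, 0.0373]
eef_rot: [0.69, 0.724, 0.0, 0.0]
ft_force: [-0.1, -0.9, 0.3]
width: 0.0215
grip_force: 20.2
time: 4.77
ee_pos: [0.5698, -0.1444, 0.1472]
eef_rot: [0.69, 0.724, 0.001, 0.003]
ft_force: [0.5, 0.0, -0.7]
width: 0.0212
grip_force: 20.2
t 4.8 pos [ 0.5698 -0.1444  0.1472] close dir 2.7 w 0.0212 z-axis [ 0.006 -0.002 -1.   ] 
 units dx dy dz [ 9.84 -1.37  2.54] az 0.00
```

```bash
python3 -m crank '[{"claw":1,"dx":0.5,"dy":-0.11,"dz":0,"ax":0,"ay":0,"az":0},{"claw":1,"dx":0.9,"dy":-0.12,"dz":0,"ax":0,"ay":0,"az":0},{"claw":1,"dx":0.9,"dy":-0.12,"dz":0,"ax":0,"ay":0,"az":0},{"claw":1,"dx":0.9,"dy":-0.12,"dz":0,"ax":0,"ay":0,"az":0},{"claw":1,"dx":0.9,"dy":-0.12,"dz":0,"ax":0,"ay":0,"az":0},{"claw":1,"dx":0.9,"dy":-0.12,"dz":0,"ax":0,"ay":0,"az":0},{"claw":1,"dx":0.9,"dy":-0.12,"dz":0,"ax":0,"ay":0,"az":0},{"claw":1,"dx":0.9,"dy":-0.12,"dz":0,"ax":0,"ay":0,"az":0}]'>/dev/null
python3 -m crank '[{"claw":1,"dx":0.9,"dy":-0.12,"dz":0,"ax":0,"ay":0,"az":0},{"claw":1,"dx":0.9,"dy":-0.12,"dz":0.2,"ax":0,"ay":0,"az":0},{"claw":1,"dx":0.8,"dy":-0.12,"dz":0.4,"ax":0,"ay":0,"az":0},{"claw":1,"dx":0.44,"dy":-0.05,"dz":0.6,"ax":0,"ay":0,"az":0},{"claw":1,"dx":0,"dy":0,"dz":0.6,"ax":0,"ay":0,"az":0},{"claw":1,"dx":0,"dy":0,"dz":0.4,"ax":0,"ay":0,"az":0},{"claw":1,"dx":0,"dy":0,"dz":0,"ax":0,"ay":0,"az":0},{"claw":1,"dx":0,"dy":0,"dz":0,"ax":0,"ay":0,"az":0}]'
python3 -c "
from h import *
go(.5153,.1485,.0398,2.7)"
```

```text
time: 6.1
ee_pos: [0.5125, 0.1482, 0.0758]
eef_rot: [0.69, 0.723, -0.001, -0.001]
ft_force: [0.2, 0.9, -0.3]
width: 0.0212
grip_force: 20.2
t 6.1 pos [0.5125 0.1482 0.0758] close dir 2.7 w 0.0212 z-axis [-0.002 -0.    -1.   ] 
 units dx dy dz [0.01 0.1  1.2 ] az -0.01
```

```bash
python3 -m crank '[{"claw":1,"dx":0,"dy":0.08,"dz":0.5,"ax":0,"ay":0,"az":0},{"claw":1,"dx":0,"dy":0,"dz":0.4,"ax":0,"ay":0,"az":0},{"claw":1,"dx":0,"dy":0,"dz":0.2,"ax":0,"ay":0,"az":0},{"claw":1,"dx":0,"dy":0,"dz":0.05,"ax":0,"ay":0,"az":0},{"claw":1,"dx":0,"dy":0,"dz":0,"ax":0,"ay":0,"az":0},{"claw":1,"dx":0,"dy":0,"dz":0,"ax":0,"ay":0,"az":0}]'
python3 -c "
from h import *
go(.5153,.1485,.0395,2.7)"
```

```text
time: 6.6
ee_pos: [0.5158, 0.1489, 0.0423]
eef_rot: [0.69, 0.724, 0.0, 0.0]
ft_force: [-0.3, 0.5, -0.5]
width: 0.0212
grip_force: 20.2
t 6.6 pos [0.5158 0.1489 0.0423] close dir 2.7 w 0.0212 z-axis [ 0.  0. -1.] 
 units dx dy dz [-0.01 -0.02  0.09] az -0.00
```

```bash
python3 -m crank '[{"claw":1,"dx":0,"dy":0,"dz":0.1,"ax":0,"ay":0,"az":0},{"claw":1,"dx":0,"dy":0,"dz":0,"ax":0,"ay":0,"az":0}]'
python3 -m crank '[{"claw":-1,"dx":0,"dy":0,"dz":0,"ax":0,"ay":0,"az":0},{"claw":-1,"dx":0,"dy":0,"dz":0,"ax":0,"ay":0,"az":0},{"claw":-1,"dx":0,"dy":0,"dz":0,"ax":0,"ay":0,"az":0},{"claw":-1,"dx":0,"dy":0,"dz":-0.3,"ax":0,"ay":0,"az":0},{"claw":-1,"dx":0,"dy":0,"dz":-0.8,"ax":0,"ay":0,"az":0},{"claw":-1,"dx":0,"dy":0,"dz":-1,"ax":0,"ay":0,"az":0},{"claw":-1,"dx":0,"dy":0,"dz":-1,"ax":0,"ay":0,"az":0},{"claw":-1,"dx":0,"dy":0,"dz":-0.5,"ax":0,"ay":0,"az":0}]'
python3 -m crank '[{"claw":-1,"dx":-0.5,"dy":0.1,"dz":0,"ax":0,"ay":0,"az":0},{"claw":-1,"dx":-0.9,"dy":0.12,"dz":0,"ax":0,"ay":0,"az":0},{"claw":-1,"dx":-0.9,"dy":0.12,"dz":0,"ax":0,"ay":0,"az":0},{"claw":-1,"dx":-0.9,"dy":0.12,"dz":0,"ax":0,"ay":0,"az":0},{"claw":-1,"dx":-0.9,"dy":0.12,"dz":0,"ax":0,"ay":0,"az":0},{"claw":-1,"dx":-0.9,"dy":0.12,"dz":0,"ax":0,"ay":0,"az":0},{"claw":-1,"dx":-0.9,"dy":0.12,"dz":0,"ax":0,"ay":0,"az":0},{"claw":-1,"dx":-0.9,"dy":0.12,"dz":0,"ax":0,"ay":0,"az":0}]'
python3 - <<'E'
from h import *
go(.588,-.2934,.08,2.7)
c=r.camera("top");cv2.imwrite("pics/top2.png",cv2.resize(c["color"][110:260,110:400,::-1],None,fx=2.5,fy=2.5))
c=r.camera("scene");cv2.imwrite("pics/sc2.png",cv2.resize(c["color"][120:290,80:400,::-1],None,fx=2.5,fy=2.5))
E
```

```text
time: 6.77
ee_pos: [0.5161, 0.1491, 0.0393]
eef_rot: [0.69, 0.724, 0.001, 0.0]
ft_force: [1.7, 0.5, 1.4]
width: 0.0213
grip_force: 20.2
time: 7.43
ee_pos: [0.5166, 0.1497, 0.151]
eef_rot: [0.69, 0.724, 0.002, 0.001]
ft_force: [0.7, 0.0, 0.3]
width: 0.0668
grip_force: 0.0
time: 8.1
ee_pos: [0.5534, -0.0548, 0.1477]
eef_rot: [0.69, 0.724, 0.0, 0.0]
ft_force: [0.6, -0.4, 0.0]
width: 0.0868
grip_force: 0.0
t 8.1 pos [ 0.5534 -0.0548  0.1477] close dir 2.7 w 0.0868 z-axis [ 0.001 -0.    -1.   ] 
 units dx dy dz [-8.    0.78  2.26] az 0.00
```

View pics/sc2.png

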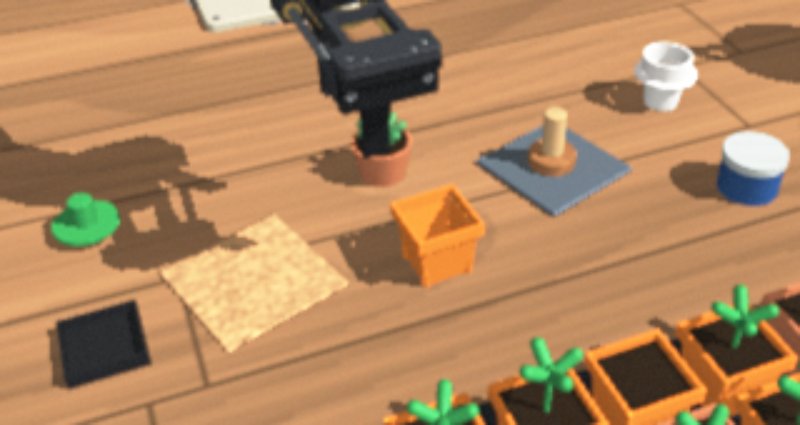

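```bash
python3 -m crank '[{"claw":-1,"dx":-0.9,"dy":0.1,"dz":0,"ax":0,"ay":0,"az":0},{"claw":-1,"dx":-0.9,"dy":0.1,"dz":0,"ax":0,"ay":0,"az":0},{"claw":-1,"dx":-0.9,"dy":0.1,"dz":0,"ax":0,"ay":0,"az":0},{"claw":-1,"dx":-0.9,"dy":0.1,"dz":0,"ax":0,"ay":0,"az":0},{"claw":-1,"dx":-0.9,"dy":0.1,"dz":0,"ax":0,"ay":0,"az":0},{"claw":-1,"dx":-0.9,"dy":0.1,"dz":0,"ax":0,"ay":0,"az":0},{"claw":-1,"dx":-0.9,"dy":0.1,"dz":0.2,"ax":0,"ay":0,"az":0},{"claw":-1,"dx":-0.9,"dy":0.08,"dz":0.5,"ax":0,"ay":0,"az":0}]' >/dev/null
python3 -m crank '[{"claw":-1,"dx":-0.8,"dy":0,"dz":0.5,"ax":0,"ay":0,"az":0},{"claw":-1,"dx":0,"dy":0,"dz":0.6,"ax":0,"ay":0,"az":0},{"claw":-1,"dx":0,"dy":0,"dz":0.5,"ax":0,"ay":0,"az":0},{"claw":-1,"dx":0,"dy":0,"dz":0,"ax":0,"ay":0,"az":0},{"claw":-1,"dx":0,"dy":0,"dz":0,"ax":0,"ay":0,"az":0}]'
python3 - <<'E'
from h import *
go(.588,-.2934,.014,2.7)
c=r.camera("top")
q=blobs(c,(12,80,180),(20,175,255),(285,145,360,215)); print("mat",rect(c,np.vstack(q),.004))
E
```

```text
time: 9.28
ee_pos: [0.5879, -0.2912, 0.0779]
eef_rot: [0.69, 0.724, 0.0, -0.001]
ft_force: [0.4, -0.3, 0.8]
width: 0.087
grip_force: 0.0
t 9.3 pos [ 0.5879 -0.2912  0.0779] close dir 2.7 w 0.0870 z-axis [-0.001  0.001 -1.   ] 
 units dx dy dz [-0.07  0.    2.13] az 0.01
mat ((556.8547973632812, -162.59910583496094), (192.6896514892578, 156.63504028320312), 89.61579895019531)
```

```bash
python3 -m crank '[{"claw":-1,"dx":-0.04,"dy":0,"dz":0.7,"ax":0,"ay":0,"az":0},{"claw":-1,"dx":0,"dy":0,"dz":0.8,"ax":0,"ay":0,"az":0},{"claw":-1,"dx":0,"dy":0,"dz":0.5,"ax":0,"ay":0,"az":0},{"claw":-1,"dx":0,"dy":0,"dz":0.13,"ax":0,"ay":0,"az":0},{"claw":-1,"dx":0,"dy":0,"dz":0,"ax":0,"ay":0,"az":0},{"claw":-1,"dx":0,"dy":0,"dz":0,"ax":0,"ay":0,"az":0}]' 15
python3 -m crank '[{"claw":1,"dx":0,"dy":0,"dz":0,"ax":0,"ay":0,"az":0},{"claw":1,"dx":0,"dy":0,"dz":0,"ax":0,"ay":0,"az":0},{"claw":1,"dx":0,"dy":0,"dz":0,"ax":0,"ay":0,"az":0},{"claw":1,"dx":0,"dy":0,"dz":0,"ax":0,"ay":0,"az":0},{"claw":1,"dx":0,"dy":0,"dz":0,"ax":0,"ay":0,"az":0},{"claw":1,"dx":0,"dy":0,"dz":0,"ax":0,"ay":0,"az":0}]'
python3 -m crank '[{"claw":1,"dx":0,"dy":0,"dz":-0.3,"ax":0,"ay":0,"az":0},{"claw":1,"dx":0,"dy":0,"dz":-0.5,"ax":0,"ay":0,"az":0},{"claw":1,"dx":0,"dy":0,"dz":-0.5,"ax":0,"ay":0,"az":0},{"claw":1,"dx":0,"dy":0,"dz":0,"ax":0,"ay":0,"az":0}]'
python3 -c "
from h import *
go(.5575,-.165,.05,2.7)"
```

```text
time: 9.83
ee_pos: [0.5888, -0.2934, 0.0153]
eef_rot: [0.69, 0.724, 0.0, 0.001]
ft_force: [0.4, -0.6, -0.1]
width: 0.0869
grip_force: 0.0
time: 10.33
ee_pos: [0.5884, -0.2935, 0.0145]
eef_rot: [0.69, 0.724, 0.0, 0.0]
ft_force: [0.8, 1.2, 2.7]
width: 0.0639
grip_force: 15.1
time: 10.67
ee_pos: [0.5901, -0.2942, 0.0577]
eef_rot: [0.69, 0.723, 0.001, 0.003]
ft_force: [1.1, -0.4, 0.0]
width: 0.0636
grip_force: 15.1
t 10.7 pos [ 0.5901 -0.2942  0.0577] close dir 2.7 w 0.0636 z-axis [ 0.005 -0.003 -1.   ] 
 units dx dy dz [ 4.35 -0.89  0.24] az -0.00
```

```bash
python3 -m crank '[{"claw":1,"dx":0.5,"dy":-0.1,"dz":0,"ax":0,"ay":0,"az":0},{"claw":1,"dx":0.8,"dy":-0.2,"dz":0,"ax":0,"ay":0,"az":0},{"claw":1,"dx":0.9,"dy":-0.2,"dz":0,"ax":0,"ay":0,"az":0},{"claw":1,"dx":0.9,"dy":-0.2,"dz":0,"ax":0,"ay":0,"az":0},{"claw":1,"dx":0.8,"dy":-0.15,"dz":0,"ax":0,"ay":0,"az":0},{"claw":1,"dx":0.42,"dy":0,"dz":0,"ax":0,"ay":0,"az":0},{"claw":1,"dx":0,"dy":0,"dz":0,"ax":0,"ay":0,"az":0},{"claw":1,"dx":0,"dy":0,"dz":0,"ax":0,"ay":0,"az":0}]'
python3 -c "
from h import *
go(.5575,-.165,.0187,2.7)"
```

```text
time: 11.33
ee_pos: [0.5571, -0.1656, 0.0536]
eef_rot: [0.69, 0.724, 0.0, 0.001]
ft_force: [-0.3, -1.6, 0.3]
width: 0.0637
grip_force: 15.1
t 11.3 pos [ 0.5571 -0.1656  0.0536] close dir 2.7 w 0.0637 z-axis [ 0.001 -0.001 -1.   ] 
 units dx dy dz [0.02 0.01 1.16] az 0.01
```

Lower, then open with the tips clear of the mat.

```bash
python3 -m crank '[{"claw":1,"dx":0.02,"dy":0,"dz":0.5,"ax":0,"ay":0,"az":0},{"claw":1,"dx":0,"dy":0,"dz":0.4,"ax":0,"ay":0,"az":0},{"claw":1,"dx":0,"dy":0,"dz":0.2,"ax":0,"ay":0,"az":0},{"claw":1,"dx":0,"dy":0,"dz":0.06,"ax":0,"ay":0,"az":0},{"claw":1,"dx":0,"dy":0,"dz":0,"ax":0,"ay":0,"az":0},{"claw":1,"dx":0,"dy":0,"dz":0,"ax":0,"ay":0,"az":0},{"claw":1,"dx":0,"dy":0,"dz":0,"ax":0,"ay":0,"az":0}]'
python3 -m crank '[{"claw":-1,"dx":0,"dy":0,"dz":0,"ax":0,"ay":0,"az":0},{"claw":-1,"dx":0,"dy":0,"dz":0,"ax":0,"ay":0,"az":0},{"claw":-1,"dx":0,"dy":0,"dz":0,"ax":0,"ay":0,"az":0},{"claw":-1,"dx":0,"dy":0,"dz":-0.3,"ax":0,"ay":0,"az":0},{"claw":-1,"dx":0,"dy":0,"dz":-1,"ax":0,"ay":0,"az":0},{"claw":-1,"dx":0,"dy":0,"dz":-1,"ax":0,"ay":0,"az":0},{"claw":-1,"dx":0,"dy":0,"dz":-1,"ax":0,"ay":0,"az":0},{"claw":-1,"dx":0,"dy":0,"dz":-1,"ax":0,"ay":0,"az":0}]'
python3 -m crank '[{"claw":-1,"dx":0.5,"dy":0.1,"dz":0,"ax":0,"ay":0,"az":0},{"claw":-1,"dx":0.9,"dy":0.2,"dz":0,"ax":0,"ay":0,"az":0},{"claw":-1,"dx":0.9,"dy":0.2,"dz":0,"ax":0,"ay":0,"az":0},{"claw":-1,"dx":0.9,"dy":0.3,"dz":0,"ax":0,"ay":0,"az":0},{"claw":-1,"dx":0.9,"dy":0.3,"dz":0,"ax":0,"ay":0,"az":0},{"claw":-1,"dx":0.6,"dy":0.3,"dz":0,"ax":0,"ay":0,"az":0},{"claw":-1,"dx":0.5,"dy":0.1,"dz":0,"ax":0,"ay":0,"az":0},{"claw":-1,"dx":0,"dy":0,"dz":0,"ax":0,"ay":0,"az":0}]'
python3 - <<'E'
from h import *
go(.5985,-.0100,.045,2.7)
c=r.camera("top")
q=blobs(c,(0,0,0),(180,255,60),(295,150,350,215))[0]; print("saucer",rect(c,q,.018))
cv2.imwrite("pics/top3.png",cv2.resize(c["color"][120:240,200:360,::-1],None,fx=4,fy=4))
E
```

```text
time: 11.92
ee_pos: [0.5564, -0.1651, 0.0179]
eef_rot: [0.691, 0.723, -0.0, -0.0]
ft_force: [-0.0, -0.3, -0.6]
width: 0.0637
grip_force: 15.0
time: 12.58
ee_pos: [0.5563, -0.1643, 0.1494]
eef_rot: [0.69, 0.724, 0.0, 0.0]
ft_force: [1.3, -0.3, 1.0]
width: 0.0869
grip_force: 0.0
time: 13.25
ee_pos: [0.5943, -0.002, 0.1481]
eef_rot: [0.688, 0.725, 0.001, -0.0]
ft_force: [-0.7, 1.3, 0.4]
width: 0.0869
grip_force: 0.0
t 13.2 pos [ 0.5943 -0.002   0.1481] close dir 3.0 w 0.0869 z-axis [ 0.001  0.002 -1.   ] 
 units dx dy dz [-0.28  0.12  3.44] az 0.05Traceback (most recent call last):
  File "<stdin>", line 4, in <module>
IndexError: list index out of range
```

```bash
python3 - <<'E'
from h import *
go(.5985,-.0100,.045,2.7)
c=r.camera("top")
a=cv2.resize(c["color"][120:240,200:360,::-1],None,fx=3,fy=3)
c=r.camera("scene")
b=cv2.resize(c["color"][170:290,120:290,::-1],None,fx=3,fy=3)[:,:510]
m=np.zeros((720,max(a.shape[1],b.shape[1]),3),np.uint8);m[:360,:a.shape[1]]=a;m[360:,:b.shape[1]]=b
cv2.imwrite("pics/mix3.png",cv2.resize(m,None,fx=.83,fy=.83))
E
```

```text
t 13.3 pos [ 0.5941 -0.0045  0.1478] close dir 2.9 w 0.0871 z-axis [ 0.001  0.001 -1.   ] 
 units dx dy dz [-0.19  0.13  3.43] az 0.03
```

View pics/mix3.png

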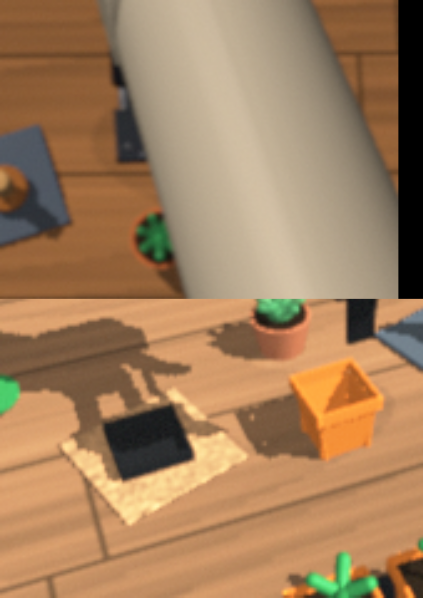

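```bash
python3 - <<'E'
from h import *
c=r.camera("scene")
cor=[ray(c,(120+x/2.49,170+(y/.83-360)/3),.004)[:2] for x,y in((62,445),(130,525),(246,457),(178,390))]
print("mat",np.round(cor,4),np.mean(cor,0))
q=blobs(c,(0,0,0),(180,255,60),(150,190,210,260)); print(len(q)); print("saucer",rect(c,q[0],.018))
E
```

```text
mat [[ 0.5258 -0.2354]
 [ 0.6394 -0.1998]
 [ 0.6013 -0.0904]
 [ 0.4924 -0.1223]] [ 0.56471195 -0.16197496]
1
saucer ((562.5101928710938, -166.57125854492188), (72.21983337402344, 62.01667785644531), 1.7493153810501099)
```

```bash
python3 -m crank '[{"claw":-1,"dx":-0.18,"dy":0.13,"dz":0.7,"ax":0,"ay":0,"az":0.03},{"claw":-1,"dx":0,"dy":0,"dz":0.9,"ax":0,"ay":0,"az":0},{"claw":-1,"dx":0,"dy":0,"dz":0.9,"ax":0,"ay":0,"az":0},{"claw":-1,"dx":0,"dy":0,"dz":0.6,"ax":0,"ay":0,"az":0},{"claw":-1,"dx":0,"dy":0,"dz":0.3,"ax":0,"ay":0,"az":0},{"claw":-1,"dx":0,"dy":0,"dz":0,"ax":0,"ay":0,"az":0},{"claw":-1,"dx":0,"dy":0,"dz":0,"ax":0,"ay":0,"az":0}]' 15
python3 -m crank '[{"claw":1,"dx":0,"dy":0,"dz":0,"ax":0,"ay":0,"az":0},{"claw":1,"dx":0,"dy":0,"dz":0,"ax":0,"ay":0,"az":0},{"claw":1,"dx":0,"dy":0,"dz":0,"ax":0,"ay":0,"az":0},{"claw":1,"dx":0,"dy":0,"dz":0,"ax":0,"ay":0,"az":0},{"claw":1,"dx":0,"dy":0,"dz":0,"ax":0,"ay":0,"az":0},{"claw":1,"dx":0,"dy":0,"dz":0,"ax":0,"ay":0,"az":0}]'
python3 -c "
from h import *
go(.5564,-.165,.12,2.7)"
```

```text
time: 14.03
ee_pos: [0.5984, -0.0125, 0.0457]
eef_rot: [0.692, 0.722, 0.0, 0.0]
ft_force: [-0.5, 0.4, 0.1]
width: 0.0869
grip_force: 0.0
time: 14.53
ee_pos: [0.5985, -0.0119, 0.0456]
eef_rot: [0.691, 0.722, 0.0, 0.0]
ft_force: [-0.3, -0.9, 3.3]
width: 0.0599
grip_force: 15.0
t 14.5 pos [ 0.5985 -0.0119  0.0456] close dir 2.5 w 0.0599 z-axis [ 0.001 -0.    -1.   ] 
 units dx dy dz [-5.04 -1.62 -2.48] az -0.03
```

```bash
python3 -m crank '[{"claw":1,"dx":0,"dy":0,"dz":-0.4,"ax":0,"ay":0,"az":0},{"claw":1,"dx":0,"dy":0,"dz":-0.7,"ax":0,"ay":0,"az":0},{"claw":1,"dx":0,"dy":0,"dz":-0.6,"ax":0,"ay":0,"az":0},{"claw":1,"dx":-0.4,"dy":-0.1,"dz":-0.1,"ax":0,"ay":0,"az":0},{"claw":1,"dx":-0.8,"dy":-0.3,"dz":0,"ax":0,"ay":0,"az":0},{"claw":1,"dx":-0.9,"dy":-0.3,"dz":0,"ax":0,"ay":0,"az":0},{"claw":1,"dx":-0.9,"dy":-0.3,"dz":0,"ax":0,"ay":0,"az":0},{"claw":1,"dx":-0.9,"dy":-0.3,"dz":0,"ax":0,"ay":0,"az":0}]'
python3 -m crank '[{"claw":1,"dx":-0.7,"dy":-0.2,"dz":0,"ax":0,"ay":0,"az":0},{"claw":1,"dx":-0.5,"dy":-0.1,"dz":0,"ax":0,"ay":0,"az":0},{"claw":1,"dx":0,"dy":0,"dz":0,"ax":0,"ay":0,"az":0},{"claw":1,"dx":0,"dy":0,"dz":0,"ax":0,"ay":0,"az":0},{"claw":1,"dx":0,"dy":0,"dz":0,"ax":0,"ay":0,"az":0}]'
python3 - <<'E'
from h import *
go(.5564,-.167,.0528,2.7)
c=r.camera("scene")
cv2.imwrite("pics/sc4.png",cv2.resize(c["color"][150:270,110:270,::-1],None,fx=4,fy=4))
E
```

```text
time: 15.2
ee_pos: [0.5633, -0.1324, 0.0992]
eef_rot: [0.691, 0.722, -0.0, 0.0]
ft_force: [1.3, -1.0, -0.5]
width: 0.06
grip_force: 15.0
time: 15.62
ee_pos: [0.5569, -0.1659, 0.0992]
eef_rot: [0.691, 0.723, 0.0, -0.0]
ft_force: [0.3, 0.0, -1.3]
width: 0.0596
grip_force: 15.0
t 15.6 pos [ 0.5569 -0.1659  0.0992] close dir 2.6 w 0.0596 z-axis [-0.     0.001 -1.   ] 
 units dx dy dz [-0.04 -0.02  1.55] az -0.02
```

View pics/sc4.png

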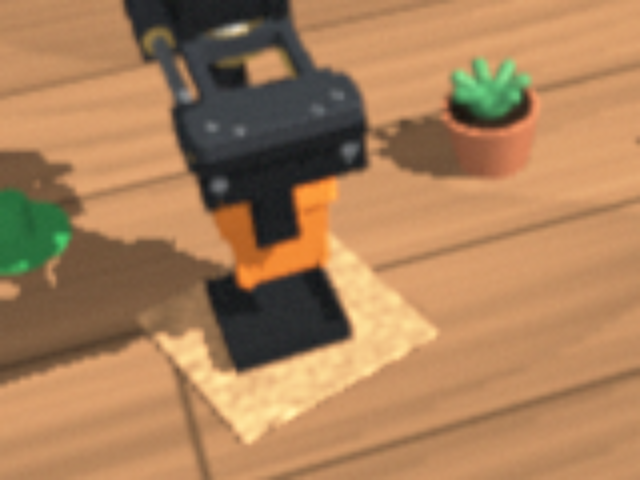

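```bash
python3 -m crank '[{"claw":1,"dx":-0.03,"dy":0,"dz":0.5,"ax":0,"ay":0,"az":0},{"claw":1,"dx":0,"dy":0,"dz":0.5,"ax":0,"ay":0,"az":0},{"claw":1,"dx":0,"dy":0,"dz":0.35,"ax":0,"ay":0,"az":0},{"claw":1,"dx":0,"dy":0,"dz":0.15,"ax":0,"ay":0,"az":0},{"claw":1,"dx":0,"dy":0,"dz":0.06,"ax":0,"ay":0,"az":0},{"claw":1,"dx":0,"dy":0,"dz":0,"ax":0,"ay":0,"az":0},{"claw":1,"dx":0,"dy":0,"dz":0,"ax":0,"ay":0,"az":0}]'
```

```text
time: 16.25
ee_pos: [0.5574, -0.1671, 0.0528]
eef_rot: [0.691, 0.723, 0.0, 0.0]
ft_force: [-0.9, -0.5, -0.8]
width: 0.0596
grip_force: 15.0
```

```bash
python3 -m crank '[{"claw":-1,"dx":0,"dy":0,"dz":0,"ax":0,"ay":0,"az":0},{"claw":-1,"dx":0,"dy":0,"dz":0,"ax":0,"ay":0,"az":0},{"claw":-1,"dx":0,"dy":0,"dz":0,"ax":0,"ay":0,"az":0},{"claw":-1,"dx":0,"dy":0,"dz":-0.3,"ax":0,"ay":0,"az":0},{"claw":-1,"dx":0,"dy":0,"dz":-0.8,"ax":0,"ay":0,"az":0},{"claw":-1,"dx":0,"dy":0,"dz":-1,"ax":0,"ay":0,"az":0},{"claw":-1,"dx":0.2,"dy":0,"dz":-1,"ax":0,"ay":0,"az":0},{"claw":-1,"dx":0.6,"dy":-0.2,"dz":-0.5,"ax":0,"ay":0,"az":0}]'
python3 -m crank '[{"claw":-1,"dx":0.9,"dy":-0.2,"dz":0,"ax":0,"ay":0,"az":0},{"claw":-1,"dx":1,"dy":-0.2,"dz":0,"ax":0,"ay":0,"az":0},{"claw":-1,"dx":1,"dy":-0.2,"dz":0,"ax":0,"ay":0,"az":0},{"claw":-1,"dx":1,"dy":-0.2,"dz":0,"ax":0,"ay":0,"az":0},{"claw":-1,"dx":1,"dy":-0.2,"dz":0,"ax":0,"ay":0,"az":0},{"claw":-1,"dx":1,"dy":-0.2,"dz":0,"ax":0,"ay":0,"az":0},{"claw":-1,"dx":1,"dy":-0.2,"dz":0,"ax":0,"ay":0,"az":0},{"claw":-1,"dx":1,"dy":-0.2,"dz":0,"ax":0,"ay":0,"az":0}]'>/dev/null
python3 -m crank '[{"claw":-1,"dx":1,"dy":-0.2,"dz":0,"ax":0,"ay":0,"az":0},{"claw":-1,"dx":1,"dy":-0.2,"dz":0,"ax":0,"ay":0,"az":0},{"claw":-1,"dx":1,"dy":-0.2,"dz":0,"ax":0,"ay":0,"az":0},{"claw":-1,"dx":1,"dy":-0.2,"dz":0,"ax":0,"ay":0,"az":0},{"claw":-1,"dx":1,"dy":-0.2,"dz":0,"ax":0,"ay":0,"az":0},{"claw":-1,"dx":1,"dy":-0.2,"dz":0,"ax":0,"ay":0,"az":0},{"claw":-1,"dx":0.9,"dy":-0.1,"dz":0,"ax":0,"ay":0,"az":0},{"claw":-1,"dx":0,"dy":0,"dz":0,"ax":0,"ay":0,"az":0}]'
python3 - <<'E'
from h import *
go(.4555,.3112,.051,2.7)
c=r.camera("top")
cv2.imwrite("pics/top5.png",cv2.resize(c["color"][130:230,280:400,::-1],None,fx=5,fy=5,interpolation=cv2.INTER_CUBIC))
E
```

```text
time: 16.92
ee_pos: [0.5516, -0.1463, 0.1646]
eef_rot: [0.693, 0.721, 0.001, 0.002]
ft_force: [0.7, 0.2, -0.5]
width: 0.0865
grip_force: 0.0
time: 18.25
ee_pos: [0.4411, 0.3017, 0.1615]
eef_rot: [0.689, 0.725, 0.001, -0.001]
ft_force: [-0.2, 0.7, -0.3]
width: 0.0868
grip_force: 0.0
t 18.2 pos [0.4411 0.3017 0.1615] close dir 2.9 w 0.0868 z-axis [ 0.     0.003 -1.   ] 
 units dx dy dz [0.28 0.49 3.69] az 0.03
```

View pics/top5.png

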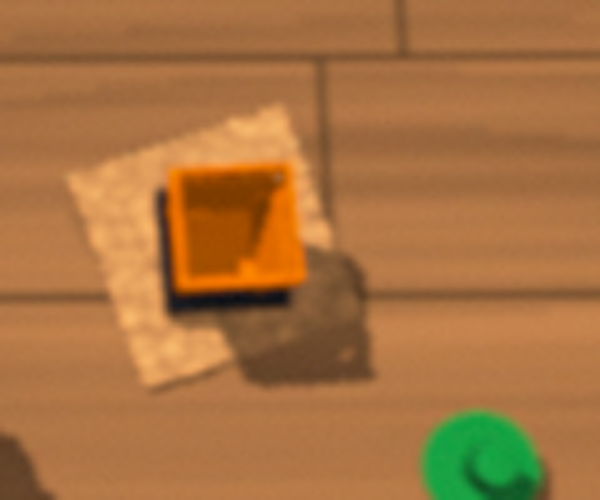

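```bash
python3 - <<'E'
from h import *
c=r.camera("top")
q=blobs(c,(6,190,70),(20,255,255),(300,155,345,192))[0]; print("pot",rect(c,q,.065))
q=blobs(c,(0,0,0),(180,255,60),(300,155,345,195)); print("saucer lower-left corner", [ray(c,(280+170/5,130+312/5),.018).round(4)], [ray(c,(280+290/5,130+305/5),.018).round(4)])
print("mat", [ray(c,(280+u/5,130+v/5),.004)[:2].round(4) for u,v in((67,177),(283,104),(150,390))])
c=r.camera("scene"); q=blobs(c,(0,0,130),(180,50,255),(325,130,370,170)); print(len(q), [cv2.boundingRect(x) for x in q])
go(.4555,.3112,.051,2.7)
E
```

```text
pot ((553.57861328125, -163.28041076660156), (64.56692504882812, 65.99346923828125), 2.8566243648529053)
saucer lower-left corner [array([ 0.5194, -0.1389,  0.018 ])] [array([ 0.5226, -0.2001,  0.018 ])]
mat [array([ 0.5939, -0.0899]), array([ 0.6327, -0.2049]), array([ 0.4813, -0.1295])]
1 [(334, 137, 25, 27)]
t 18.4 pos [0.4437 0.2956 0.1607] close dir 2.5 w 0.0869 z-axis [ 0. -0. -1.] 
 units dx dy dz [0.5  0.42 3.66] az -0.03
```

```bash
python3 -m crank '[{"claw":-1,"dx":0.5,"dy":0.42,"dz":0.4,"ax":0,"ay":0,"az":-0.03},{"claw":-1,"dx":0,"dy":0,"dz":0.8,"ax":0,"ay":0,"az":0},{"claw":-1,"dx":0,"dy":0,"dz":0.8,"ax":0,"ay":0,"az":0},{"claw":-1,"dx":0,"dy":0,"dz":0,"ax":0,"ay":0,"az":0},{"claw":-1,"dx":0,"dy":0,"dz":0,"ax":0,"ay":0,"az":0},{"claw":-1,"dx":0,"dy":0,"dz":0,"ax":0,"ay":0,"az":0}]' 10
python3 - <<'E'
from h import *
go(.4555,.3112,.053,2.7)
c=r.camera("scene")
cv2.imwrite("pics/sc6.png",cv2.resize(c["color"][90:180,290:410,::-1],None,fx=5,fy=5,interpolation=cv2.INTER_CUBIC))
E
```

```text
time: 18.9
ee_pos: [0.4563, 0.311, 0.1017]
eef_rot: [0.691, 0.723, 0.001, 0.0]
ft_force: [0.2, -0.3, 0.6]
width: 0.0867
grip_force: 0.0
t 18.9 pos [0.4563 0.311  0.1017] close dir 2.6 w 0.0867 z-axis [ 0.001  0.    -1.   ] 
 units dx dy dz [ 0.01 -0.03  1.62] az -0.01
```

View pics/sc6.png

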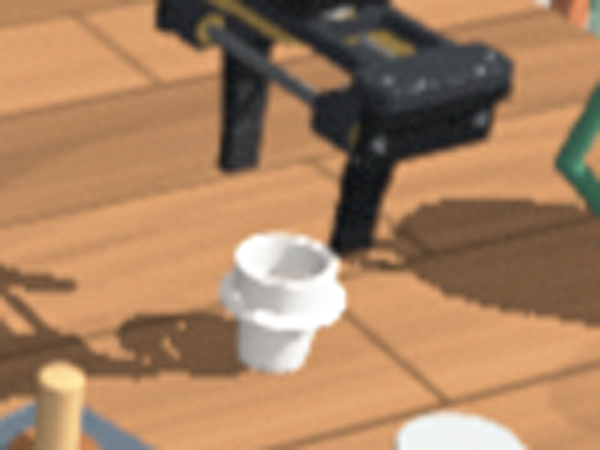

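```bash
python3 - <<'E'
from h import *
c=r.camera("scene")
f=lambda u,v,z: print(ray(c,(290+(u+.5)/5-.5,90+(v+.5)/5-.5),z).round(4))
f(287,260,.06); f(283,298,.04)   # collar top, flange
f(240,165,.091); f(352,248,.091)
c=r.camera("top"); hsv=cv2.cvtColor(c["color"],cv2.COLOR_RGB2HSV)
E
```

```text
[0.4583 0.3133 0.06  ]
[0.4634 0.311  0.04  ]
[0.4071 0.3118 0.091 ]
[0.5035 0.3168 0.091 ]
```

```bash
python3 -m crank '[{"claw":-1,"dx":0,"dy":0.06,"dz":0.5,"ax":0,"ay":0,"az":0},{"claw":-1,"dx":0,"dy":0,"dz":0.6,"ax":0,"ay":0,"az":0},{"claw":-1,"dx":0,"dy":0,"dz":0.4,"ax":0,"ay":0,"az":0},{"claw":-1,"dx":0,"dy":0,"dz":0.12,"ax":0,"ay":0,"az":0},{"claw":-1,"dx":0,"dy":0,"dz":0,"ax":0,"ay":0,"az":0},{"claw":-1,"dx":0,"dy":0,"dz":0,"ax":0,"ay":0,"az":0}]' 10
python3 -m crank '[{"claw":1,"dx":0,"dy":0,"dz":0,"ax":0,"ay":0,"az":0},{"claw":1,"dx":0,"dy":0,"dz":0,"ax":0,"ay":0,"az":0},{"claw":1,"dx":0,"dy":0,"dz":0,"ax":0,"ay":0,"az":0},{"claw":1,"dx":0,"dy":0,"dz":0,"ax":0,"ay":0,"az":0},{"claw":1,"dx":0,"dy":0,"dz":0,"ax":0,"ay":0,"az":0},{"claw":1,"dx":0,"dy":0,"dz":0,"ax":0,"ay":0,"az":0},{"claw":1,"dx":0,"dy":0,"dz":0,"ax":0,"ay":0,"az":0}]' 15
python3 -c "
from h import *
go(.556,-.164,.15,2.7)"
```

```text
time: 19.55
ee_pos: [0.4573, 0.3117, 0.052]
eef_rot: [0.69, 0.724, 0.0, -0.0]
ft_force: [-0.5, -0.8, 0.6]
width: 0.0871
grip_force: 0.0
time: 20.13
ee_pos: [0.4573, 0.3114, 0.0518]
eef_rot: [0.69, 0.724, 0.0, 0.0]
ft_force: [0.8, -0.5, 1.4]
width: 0.0518
grip_force: 15.0
t 20.1 pos [0.4573 0.3114 0.0518] close dir 2.7 w 0.0518 z-axis [ 0. -0. -1.] 
 units dx dy dz [-15.98   2.54  -3.27] az -0.00
```

```bash
python3 -m crank '[{"claw":1,"dx":0,"dy":0,"dz":-0.4,"ax":0,"ay":0,"az":0},{"claw":1,"dx":0,"dy":0,"dz":-0.8,"ax":0,"ay":0,"az":0},{"claw":1,"dx":0,"dy":0,"dz":-0.9,"ax":0,"ay":0,"az":0},{"claw":1,"dx":0,"dy":0,"dz":-0.8,"ax":0,"ay":0,"az":0},{"claw":1,"dx":-0.4,"dy":0,"dz":-0.3,"ax":0,"ay":0,"az":0},{"claw":1,"dx":-0.7,"dy":0.1,"dz":0,"ax":0,"ay":0,"az":0},{"claw":1,"dx":-0.9,"dy":0.15,"dz":0,"ax":0,"ay":0,"az":0},{"claw":1,"dx":-0.9,"dy":0.15,"dz":0,"ax":0,"ay":0,"az":0}]'
python3 -m crank '[{"claw":1,"dx":-0.9,"dy":0.15,"dz":0,"ax":0,"ay":0,"az":0},{"claw":1,"dx":-0.9,"dy":0.15,"dz":0,"ax":0,"ay":0,"az":0},{"claw":1,"dx":-0.9,"dy":0.15,"dz":0,"ax":0,"ay":0,"az":0},{"claw":1,"dx":-0.9,"dy":0.15,"dz":0,"ax":0,"ay":0,"az":0},{"claw":1,"dx":-0.9,"dy":0.15,"dz":0,"ax":0,"ay":0,"az":0},{"claw":1,"dx":-0.9,"dy":0.15,"dz":0,"ax":0,"ay":0,"az":0},{"claw":1,"dx":-0.9,"dy":0.15,"dz":0,"ax":0,"ay":0,"az":0},{"claw":1,"dx":-0.9,"dy":0.15,"dz":0,"ax":0,"ay":0,"az":0}]'>/dev/null
python3 -m crank '[{"claw":1,"dx":-0.9,"dy":0.15,"dz":0,"ax":0,"ay":0,"az":0},{"claw":1,"dx":-0.9,"dy":0.15,"dz":0,"ax":0,"ay":0,"az":0},{"claw":1,"dx":-0.9,"dy":0.15,"dz":0,"ax":0,"ay":0,"az":0},{"claw":1,"dx":-0.9,"dy":0.15,"dz":0,"ax":0,"ay":0,"az":0},{"claw":1,"dx":-0.7,"dy":0.15,"dz":0,"ax":0,"ay":0,"az":0},{"claw":1,"dx":-0.5,"dy":0.1,"dz":0,"ax":0,"ay":0,"az":0},{"claw":1,"dx":0,"dy":0,"dz":0,"ax":0,"ay":0,"az":0},{"claw":1,"dx":0,"dy":0,"dz":0,"ax":0,"ay":0,"az":0}]'
python3 -c "
from h import *
go(.556,-.164,.11,2.7)"
```

```text
time: 20.8
ee_pos: [0.4733, 0.2248, 0.1489]
eef_rot: [0.69, 0.724, 0.0, 0.0]
ft_force: [0.3, 0.6, -1.2]
width: 0.0519
grip_force: 15.0
time: 22.13
ee_pos: [0.5518, -0.1315, 0.1481]
eef_rot: [0.691, 0.723, 0.0, -0.0]
ft_force: [0.2, 0.3, -0.3]
width: 0.0519
grip_force: 15.0
t 22.1 pos [ 0.5518 -0.1315  0.1481] close dir 2.7 w 0.0519 z-axis [ 0.     0.001 -1.   ] 
 units dx dy dz [-1.09  0.09  1.27] az -0.01
```

```bash
python3 -m crank '[{"claw":1,"dx":-0.6,"dy":0.09,"dz":0,"ax":0,"ay":0,"az":0},{"claw":1,"dx":-0.49,"dy":0,"dz":0,"ax":0,"ay":0,"az":0},{"claw":1,"dx":0,"dy":0,"dz":0,"ax":0,"ay":0,"az":0},{"claw":1,"dx":0,"dy":0,"dz":0,"ax":0,"ay":0,"az":0},{"claw":1,"dx":0,"dy":0,"dz":0,"ax":0,"ay":0,"az":0}]'
python3 - <<'E'
from h import *
go(.556,-.164,.0812,2.7)
c=r.camera("scene")
cv2.imwrite("pics/sc7.png",cv2.resize(c["color"][130:260,130:260,::-1],None,fx=4.5,fy=4.5,interpolation=cv2.INTER_CUBIC))
E
```

```text
time: 22.55
ee_pos: [0.5559, -0.1631, 0.1478]
eef_rot: [0.69, 0.724, 0.0, -0.0]
ft_force: [0.7, 0.4, -0.2]
width: 0.0523
grip_force: 15.0
t 22.6 pos [ 0.5559 -0.1631  0.1478] close dir 2.7 w 0.0523 z-axis [ 0.  0. -1.] 
 units dx dy dz [-0.03  0.    2.22] az 0.01
```

View pics/sc7.png

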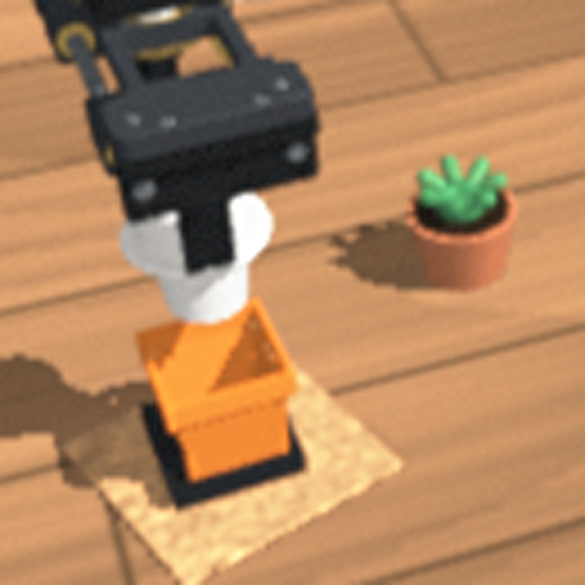

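```bash
python3 - <<'E'
from h import *
c=r.camera("scene")
f=lambda u,v,z: ray(c,(130+(u+.5)/4.5-.5,130+(v+.5)/4.5-.5),z).round(4)
P=[f(*p,.065) for p in((137,337),(255,303),(298,380),(175,420))]; print(P,np.mean(P,0))
print("flange l/r mid",f((121+273)/2,(240+220)/2,.134), "foot l/r",f(205,302,.096))
E
```

```text
[array([ 0.5323, -0.1937,  0.065 ]), array([ 0.5288, -0.1364,  0.065 ]), array([ 0.5904, -0.1318,  0.065 ]), array([ 0.5954, -0.189 ,  0.065 ])] [ 0.561725 -0.162725  0.065   ]
flange l/r mid [ 0.5556 -0.1608  0.134 ] foot l/r [ 0.5582 -0.163   0.096 ]
```

```bash
python3 -m crank '[{"claw":1,"dx":-0.03,"dy":0.04,"dz":0.4,"ax":0,"ay":0,"az":0},{"claw":1,"dx":0,"dy":0,"dz":0.4,"ax":0,"ay":0,"az":0},{"claw":1,"dx":0,"dy":0,"dz":0.4,"ax":0,"ay":0,"az":0},{"claw":1,"dx":0,"dy":0,"dz":0.3,"ax":0,"ay":0,"az":0},{"claw":1,"dx":0,"dy":0,"dz":0.2,"ax":0,"ay":0,"az":0},{"claw":1,"dx":0,"dy":0,"dz":0.1,"ax":0,"ay":0,"az":0},{"claw":1,"dx":0,"dy":0,"dz":0,"ax":0,"ay":0,"az":0}]'
python3 -m crank '[{"claw":1,"dx":0,"dy":0,"dz":0.2,"ax":0,"ay":0,"az":0},{"claw":1,"dx":0,"dy":0,"dz":0.15,"ax":0,"ay":0,"az":0},{"claw":1,"dx":0,"dy":0,"dz":0.06,"ax":0,"ay":0,"az":0},{"claw":1,"dx":0,"dy":0,"dz":0,"ax":0,"ay":0,"az":0},{"claw":1,"dx":0,"dy":0,"dz":0,"ax":0,"ay":0,"az":0}]'
```

```text
time: 23.23
ee_pos: [0.5568, -0.1649, 0.0928]
eef_rot: [0.69, 0.724, -0.0, -0.001]
ft_force: [0.4, 0.1, -0.4]
width: 0.052
grip_force: 15.0
time: 23.65
ee_pos: [0.5573, -0.165, 0.0816]
eef_rot: [0.69, 0.724, 0.0, 0.0]
ft_force: [0.6, -0.1, -0.3]
width: 0.0521
grip_force: 15.0
```

```bash
python3 -m crank '[{"claw":-1,"dx":0,"dy":0,"dz":0,"ax":0,"ay":0,"az":0},{"claw":-1,"dx":0,"dy":0,"dz":0,"ax":0,"ay":0,"az":0},{"claw":-1,"dx":0,"dy":0,"dz":0,"ax":0,"ay":0,"az":0},{"claw":-1,"dx":0,"dy":0,"dz":0,"ax":0,"ay":0,"az":0},{"claw":-1,"dx":0,"dy":0,"dz":-0.4,"ax":0,"ay":0,"az":0},{"claw":-1,"dx":0,"dy":0,"dz":-0.8,"ax":0,"ay":0,"az":0},{"claw":-1,"dx":0,"dy":0,"dz":-1,"ax":0,"ay":0,"az":0},{"claw":-1,"dx":0,"dy":0,"dz":-0.8,"ax":0,"ay":0,"az":0}]'
python3 -m crank '[{"claw":-1,"dx":-0.5,"dy":-0.5,"dz":0,"ax":0,"ay":0,"az":0},{"claw":-1,"dx":-0.7,"dy":-0.7,"dz":0,"ax":0,"ay":0,"az":0},{"claw":-1,"dx":-0.7,"dy":-0.7,"dz":0,"ax":0,"ay":0,"az":0},{"claw":-1,"dx":-0.7,"dy":-0.7,"dz":0,"ax":0,"ay":0,"az":0},{"claw":-1,"dx":-0.7,"dy":-0.7,"dz":0,"ax":0,"ay":0,"az":0},{"claw":-1,"dx":-0.7,"dy":-0.4,"dz":0.5,"ax":0,"ay":0,"az":0},{"claw":-1,"dx":-0.2,"dy":0,"dz":0.5,"ax":0,"ay":0,"az":0},{"claw":-1,"dx":0,"dy":0,"dz":0.5,"ax":0,"ay":0,"az":0}]'
python3 - <<'E'
from h import *
go(.4396,-.2915,.037,2.7)
a=cv2.resize(r.camera("top")["color"][140:230,290:400,::-1],None,fx=3.5,fy=3.5)
b=cv2.resize(r.camera("scene")["color"][140:265,80:240,::-1],None,fx=3,fy=3)
m=np.zeros((a.shape[0]+b.shape[0],max(a.shape[1],b.shape[1]),3),np.uint8)[:,:]
m=np.zeros((375,a.shape[1]+b.shape[1],3),np.uint8);m[:a.shape[0],:a.shape[1]]=a;m[:,a.shape[1]:]=b
cv2.imwrite("pics/mix8.png",m[:,:800] if m.shape[1]>800 else m);print(a.shape,b.shape)
E
```

```text
time: 24.32
ee_pos: [0.5574, -0.1648, 0.1742]
eef_rot: [0.69, 0.724, 0.0, 0.0]
ft_force: [0.4, -0.8, -0.4]
width: 0.086
grip_force: 0.0
time: 24.98
ee_pos: [0.4512, -0.299, 0.1272]
eef_rot: [0.692, 0.722, -0.0, 0.001]
ft_force: [-0.5, 0.7, -0.1]
width: 0.0869
grip_force: 0.0
t 25.0 pos [ 0.4512 -0.299   0.1272] close dir 2.5 w 0.0869 z-axis [ 0.001 -0.002 -1.   ] 
 units dx dy dz [ 0.27 -0.38  3.  ] az -0.04
(315, 385, 3) (375, 480, 3)
```

View pics/mix8.png

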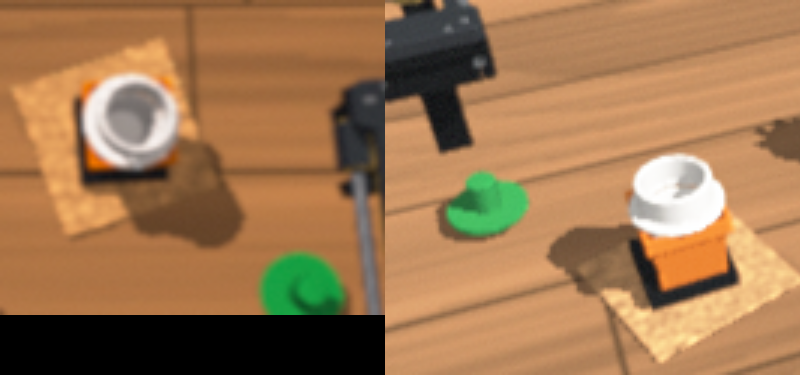

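```bash
python3 - <<'E'
from h import *
c=r.camera("scene")
f=lambda u,v,z: print(ray(c,(80+(u-384.5)/3-.5,140+(v+.5)/3-.5),z).round(4))
f(481,180,.04);f(487,207,.015)
q=blobs(c,(50,100,40),(85,255,255),(95,190,130,225))
c=r.camera("top"); 
q=blobs(c,(50,100,40),(90,255,255),(355,205,400,250))[0]; print("cap@disc",rect(c,q,.015),cv2.boundingRect(q))
q=blobs(c,(0,0,140),(180,60,255),(300,150,350,195))[0]; print("insert flange", rect(c,q,.069))
print("collar ctr",ray(c,(290+133.5/3.5-.5,140+117/3.5-.5),.089).round(4))
go(.4396,-.2915,.037,2.7)
E
```

```text
[ 0.4429 -0.2894  0.04  ]
[ 0.4444 -0.2909  0.015 ]
cap@disc ((439.8392333984375, -290.7546081542969), (55.05099868774414, 54.855403900146484), 42.71747589111328) (365, 212, 23, 24)
insert flange ((555.3922119140625, -164.31182861328125), (63.18616485595703, 63.619258880615234), 43.08442687988281)
collar ctr [ 0.5538 -0.1614  0.089 ]
t 25.2 pos [ 0.4526 -0.2957  0.1274] close dir 2.7 w 0.0872 z-axis [ 0.  0. -1.] 
 units dx dy dz [ 0.16 -0.43  3.01] az 0.01
```

```bash
python3 -m crank '[{"claw":-1,"dx":0.18,"dy":-0.38,"dz":0.5,"ax":0,"ay":0,"az":0},{"claw":-1,"dx":0,"dy":0,"dz":0.8,"ax":0,"ay":0,"az":0},{"claw":-1,"dx":0,"dy":0,"dz":0.8,"ax":0,"ay":0,"az":0},{"claw":-1,"dx":0,"dy":0,"dz":0.6,"ax":0,"ay":0,"az":0},{"claw":-1,"dx":0,"dy":0,"dz":0.35,"ax":0,"ay":0,"az":0},{"claw":-1,"dx":0,"dy":0,"dz":0.1,"ax":0,"ay":0,"az":0},{"claw":-1,"dx":0,"dy":0,"dz":0,"ax":0,"ay":0,"az":0},{"claw":-1,"dx":0,"dy":0,"dz":0,"ax":0,"ay":0,"az":0}]' 15
python3 -m crank '[{"claw":1,"dx":0,"dy":0,"dz":0,"ax":0,"ay":0,"az":0},{"claw":1,"dx":0,"dy":0,"dz":0,"ax":0,"ay":0,"az":0},{"claw":1,"dx":0,"dy":0,"dz":0,"ax":0,"ay":0,"az":0},{"claw":1,"dx":0,"dy":0,"dz":0,"ax":0,"ay":0,"az":0},{"claw":1,"dx":0,"dy":0,"dz":0,"ax":0,"ay":0,"az":0},{"claw":1,"dx":0,"dy":0,"dz":0,"ax":0,"ay":0,"az":0},{"claw":1,"dx":0,"dy":0,"dz":0,"ax":0,"ay":0,"az":0},{"claw":1,"dx":0,"dy":0,"dz":0,"ax":0,"ay":0,"az":0}]'
python3 -m crank '[{"claw":1,"dx":0,"dy":0,"dz":0,"ax":0,"ay":0,"az":0},{"claw":1,"dx":0,"dy":0,"dz":0,"ax":0,"ay":0,"az":0},{"claw":1,"dx":0,"dy":0,"dz":0,"ax":0,"ay":0,"az":0},{"claw":1,"dx":0,"dy":0,"dz":0,"ax":0,"ay":0,"az":0}]'
python3 -c "
from h import *
go(.5565,-.1640,.15,2.7)"
```

```text
time: 25.85
ee_pos: [0.4415, -0.2915, 0.0333]
eef_rot: [0.69, 0.724, 0.0, 0.001]
ft_force: [0.4, 0.3, 0.5]
width: 0.0869
grip_force: 0.0
time: 26.52
ee_pos: [0.4406, -0.2912, 0.0319]
eef_rot: [0.69, 0.724, -0.0, 0.0]
ft_force: [0.4, -0.2, 0.8]
width: 0.0417
grip_force: 0.0
time: 26.85
ee_pos: [0.4406, -0.2912, 0.032]
eef_rot: [0.69, 0.724, 0.0, 0.0]
ft_force: [0.8, 0.4, 0.1]
width: 0.0216
grip_force: 15.0
t 26.9 pos [ 0.4406 -0.2912  0.032 ] close dir 2.7 w 0.0216 z-axis [ 0. -0. -1.] 
 units dx dy dz [ 4.05  4.06 -3.93] az -0.00
```

```bash
python3 -m crank '[{"claw":1,"dx":0,"dy":0,"dz":-0.4,"ax":0,"ay":0,"az":0},{"claw":1,"dx":0,"dy":0,"dz":-0.8,"ax":0,"ay":0,"az":0},{"claw":1,"dx":0,"dy":0,"dz":-0.9,"ax":0,"ay":0,"az":0},{"claw":1,"dx":0,"dy":0,"dz":-0.9,"ax":0,"ay":0,"az":0},{"claw":1,"dx":0,"dy":0,"dz":-0.7,"ax":0,"ay":0,"az":0},{"claw":1,"dx":0,"dy":0,"dz":-0.2,"ax":0,"ay":0,"az":0},{"claw":1,"dx":0.3,"dy":0.3,"dz":0,"ax":0,"ay":0,"az":0},{"claw":1,"dx":0.6,"dy":0.6,"dz":0,"ax":0,"ay":0,"az":0}]'
python3 -m crank '[{"claw":1,"dx":0.7,"dy":0.7,"dz":0,"ax":0,"ay":0,"az":0},{"claw":1,"dx":0.7,"dy":0.7,"dz":0,"ax":0,"ay":0,"az":0},{"claw":1,"dx":0.7,"dy":0.7,"dz":0,"ax":0,"ay":0,"az":0},{"claw":1,"dx":0.6,"dy":0.6,"dz":0,"ax":0,"ay":0,"az":0},{"claw":1,"dx":0.42,"dy":0.48,"dz":0,"ax":0,"ay":0,"az":0},{"claw":1,"dx":0,"dy":0,"dz":0,"ax":0,"ay":0,"az":0},{"claw":1,"dx":0,"dy":0,"dz":0,"ax":0,"ay":0,"az":0},{"claw":1,"dx":0,"dy":0,"dz":0,"ax":0,"ay":0,"az":0}]'
python3 - <<'E'
from h import *
go(.557,-.165,.1115,2.7)
c=r.camera("scene")
cv2.imwrite("pics/sc9.png",cv2.resize(c["color"][110:240,130:250,::-1],None,fx=4.5,fy=4.5,interpolation=cv2.INTER_CUBIC))
E
```

```text
time: 27.52
ee_pos: [0.4648, -0.2656, 0.1497]
eef_rot: [0.692, 0.722, -0.001, 0.001]
ft_force: [0.3, 0.0, -1.4]
width: 0.0216
grip_force: 15.0
time: 28.18
ee_pos: [0.5565, -0.1658, 0.1487]
eef_rot: [0.691, 0.723, -0.0, -0.0]
ft_force: [0.5, -0.7, -1.0]
width: 0.0217
grip_force: 15.0
t 28.2 pos [ 0.5565 -0.1658  0.1487] close dir 2.7 w 0.0217 z-axis [-0.001 -0.    -1.   ] 
 units dx dy dz [0.03 0.02 1.24] az -0.01
```

View pics/sc9.png

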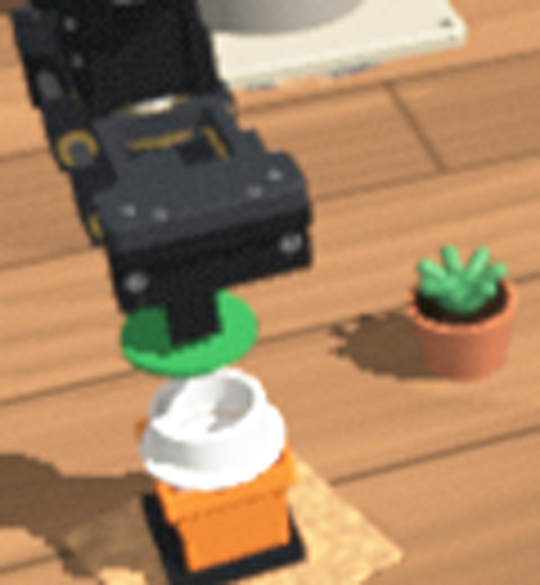

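```bash
python3 - <<'E'
from h import *
c=r.camera("scene")
f=lambda u,v,z: print(ray(c,(130+(u+.5)/4.5-.5,110+(v+.5)/4.5-.5),z).round(4))
f(190,334,.129); f(209,405,.089)
E
python3 -m crank '[{"claw":1,"dx":0.02,"dy":0.02,"dz":0.3,"ax":0,"ay":0,"az":0},{"claw":1,"dx":0,"dy":0,"dz":0.3,"ax":0,"ay":0,"az":0},{"claw":1,"dx":0,"dy":0,"dz":0,"ax":0,"ay":0,"az":0},{"claw":1,"dx":0,"dy":0,"dz":0,"ax":0,"ay":0,"az":0}]'
```

```text
[ 0.5577 -0.165   0.129 ]
[ 0.5592 -0.1624  0.089 ]
time: 28.62
ee_pos: [0.557, -0.1645, 0.1299]
eef_rot: [0.69, 0.723, -0.0, -0.001]
ft_force: [0.0, -0.0, -1.0]
width: 0.0218
grip_force: 15.0
```

```bash
python3 -m crank '[{"claw":1,"dx":0.03,"dy":0.02,"dz":0.2,"ax":0,"ay":0,"az":0},{"claw":1,"dx":0,"dy":0,"dz":0.15,"ax":0,"ay":0,"az":0},{"claw":1,"dx":0,"dy":0,"dz":0.15,"ax":0,"ay":0,"az":0},{"claw":1,"dx":0,"dy":0,"dz":0.08,"ax":0,"ay":0,"az":0},{"claw":1,"dx":0,"dy":0,"dz":0.03,"ax":0,"ay":0,"az":0},{"claw":1,"dx":0,"dy":0,"dz":0,"ax":0,"ay":0,"az":0},{"claw":1,"dx":0,"dy":0,"dz":0,"ax":0,"ay":0,"az":0}]'
```

```text
time: 29.2
ee_pos: [0.5584, -0.1634, 0.1128]
eef_rot: [0.69, 0.724, 0.0, 0.0]
ft_force: [0.3, 0.7, -0.6]
width: 0.0217
grip_force: 15.0
```

```bash
python3 -m crank '[{"claw":1,"dx":0,"dy":0,"dz":0.04,"ax":0,"ay":0,"az":0},{"claw":1,"dx":0,"dy":0,"dz":0,"ax":0,"ay":0,"az":0},{"claw":1,"dx":0,"dy":0,"dz":0,"ax":0,"ay":0,"az":0}]'
python3 -m crank '[{"claw":-1,"dx":0,"dy":0,"dz":0,"ax":0,"ay":0,"az":0},{"claw":-1,"dx":0,"dy":0,"dz":0,"ax":0,"ay":0,"az":0},{"claw":-1,"dx":0,"dy":0,"dz":0,"ax":0,"ay":0,"az":0},{"claw":-1,"dx":0,"dy":0,"dz":0,"ax":0,"ay":0,"az":0},{"claw":-1,"dx":0,"dy":0,"dz":0,"ax":0,"ay":0,"az":0},{"claw":-1,"dx":0,"dy":0,"dz":-0.4,"ax":0,"ay":0,"az":0},{"claw":-1,"dx":0,"dy":0,"dz":-0.8,"ax":0,"ay":0,"az":0},{"claw":-1,"dx":0,"dy":0,"dz":-0.9,"ax":0,"ay":0,"az":0}]'
python3 -m crank '[{"claw":-1,"dx":0,"dy":0,"dz":-0.9,"ax":0,"ay":0,"az":0},{"claw":-1,"dx":-0.5,"dy":-0.5,"dz":-0.3,"ax":0,"ay":0,"az":0},{"claw":-1,"dx":-0.7,"dy":-0.5,"dz":0,"ax":0,"ay":0,"az":0},{"claw":-1,"dx":-0.8,"dy":-0.5,"dz":0,"ax":0,"ay":0,"az":0},{"claw":-1,"dx":-0.8,"dy":-0.5,"dz":0,"ax":0,"ay":0,"az":0},{"claw":-1,"dx":-0.8,"dy":-0.5,"dz":0,"ax":0,"ay":0,"az":0},{"claw":-1,"dx":-0.5,"dy":-0.5,"dz":0,"ax":0,"ay":0,"az":0},{"claw":-1,"dx":0,"dy":0,"dz":0,"ax":0,"ay":0,"az":0}]'
python3 - <<'E'
from h import *
a=cv2.resize(r.camera("top")["color"][130:240,110:370,::-1],None,fx=2,fy=2)
b=cv2.resize(r.camera("scene")["color"][120:265,120:400,::-1],None,fx=2.5,fy=2.5)
m=np.zeros((a.shape[0]+b.shape[0],b.shape[1],3),np.uint8);m[:a.shape[0],:a.shape[1]]=a;m[a.shape[0]:]=b
cv2.imwrite("pics/mix10.png",m);print(m.shape)
E
```

```text
time: 29.45
ee_pos: [0.5583, -0.1634, 0.1115]
eef_rot: [0.69, 0.724, 0.0, 0.0]
ft_force: [-0.5, -0.5, -0.8]
width: 0.0217
grip_force: 15.0
time: 30.12
ee_pos: [0.5575, -0.1632, 0.175]
eef_rot: [0.69, 0.724, -0.0, -0.001]
ft_force: [1.1, -0.7, 0.5]
width: 0.0668
grip_force: 0.0
time: 30.78
ee_pos: [0.4711, -0.2952, 0.2113]
eef_rot: [0.693, 0.721, -0.001, 0.0]
ft_force: [0.8, -1.3, -0.5]
width: 0.0872
grip_force: 0.0
(582, 700, 3)
```

View pics/mix10.png

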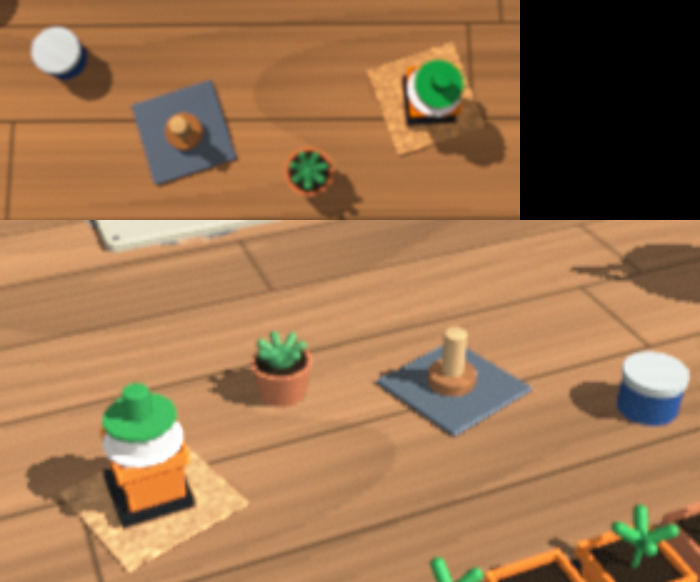

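The picture shows the stack upright on the mat at about (145,450), the cap seated level, the tamper upright mid-slate at (453,360), and the tin and succulent where they were. The arm is clear, so I am handing the job in.

```bash
python3 -m crank '[{"claw":-1,"dx":0,"dy":0,"dz":0,"ax":0,"ay":0,"az":0},{"claw":-1,"dx":0,"dy":0,"dz":0,"ax":0,"ay":0,"az":0}]' >/dev/null; python3 -c "
from bench import r
print(r.close_job())"
```

```text
the job is handed in; nothing more can be done
None
```

The job is handed in at about 31 s of the 128 s: the tamper stands upright in the middle of the slate, saucer, pot, insert and cap are stacked upright on the mat with the saucer within about 5 mm of its centre, the tin and succulent look undisturbed, and the gripper is clear; no verdict came back.

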